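# Open the back of the menu frame

### The arm

A 6-joint arm with a two-finger parallel gripper is mounted at the origin on a cart in front of the work surface, level with it; the furniture and walls round the work are solid. World frame = base frame: x ahead of the robot, y to its left, z up, the work surface at z = 0. Lengths are in m, angles in degrees, forces in N, time in s.
With the tool pointing down it reaches from about 0.25 to 0.725 m from the base axis. Payload 9.7 kg.
Tool frame: the origin (TCP) lies on the centre line of the jaws, within the pads' length; the fingertips stand 22 mm ahead of it and the grasp point (between the pads) lies 3 mm ahead of it; z points along the fingers, y is the direction in which the jaws open and shut (so a half turn about z gives the same grasp; the last joint's range is limited). The gripper opens to 85 mm and grips with 20 to 120 N. Pads are 22 mm wide; open, the fingers measure 114 mm over their backs; the gripper's body (76 mm by 85 mm) begins 54 mm behind the grasp point. The pads swing forward as they close: fully open they stand 13 mm farther back than shut.
Start: joints at [-69.041, 4.979, 10.078, 95.1, 0, 90], TCP at [0.197, -0.514, 0.253] pointing down, gripper open.
Joint ranges: [-179.16, 179.16], [-48.56, 103.87], [-65.8, 70.77], [-126.05, 130.52], [-82.76, 87.17], [-180, 180]. Speed limits (degrees/s): [127.2, 127.2, 147.25, 180, 180, 180].

### API

Orientations are given as [roll, pitch, yaw] about the fixed x, y, z axes, in that order (R = Rz(yaw) Ry(pitch) Rx(roll)).
In Python, from workcell import monitor, eyes, job gives the robot as it stands. The module is installed in compiled form; this text tells all that it offers.
- The arm moves only by the tool drive_tool, never from a script. Its argument "plan" is a list of rows, each a list of 3 entries, a list of its own where there are three numbers: the opening, from 0 (shut) to 1 (fully open), then the shift along the world's x, y, z in m, then the turn about the world's z in degrees. In form: [[gripper, [x, y, z], yaw], ...]. A call has 1 to 10 rows; each row shifts and turns the commanded pose from where the row before left it; what a row does not reach is not made up. A row lasts 1/8 s, in which the tool goes at most 62.5 mm and 10.7 degrees, less where a joint would pass 70% of its speed; a pose out of reach is approached as far as the arm can. A call is refused whole if a number of a shift passes 0.0625 or a number of a turn 10.7, either way. A call with a gripper value outside its range is refused whole. The fingers move at their own pace and stop on an object; "grip_force" is the grip in N (left out, the last holds). Time passes only in rows, so rows that do not move let the fingers close. It gives the time, the measured TCP pose, the force and the opening at its end, in the units of the state.
- monitor.get_obs(): the state, without advancing time (a new reading comes with each control period).
- eyes.camera(name): name is "side" or "top" or "wrist"; returns (picture, depth): 420x560x3 uint8, red, green, blue; 420x560 float32, m along the optical axis (not along the pixel's ray), 0 where there is no reading.
- eyes.camera_params(name): a dict with "fx", "fy", "cx", "cy" (pixels), "extrinsics" (4x4, takes a point from world to camera coordinates); the wrist camera has in their place "mount" (4x4, takes a point from camera to tool coordinates, whose origin is the TCP and whose axes are the flange's). Camera axes: x right, y down, z forward; pixel columns grow to the right and rows downward; lengths in m; the calibration is good to about 2 mm. A picture is of the moment at which its call begins: read the wrist's pose just before it. camera_params takes no time and is no camera call.
- job.job_done(): hands the job in, once; it reports no verdict.
The state is a dict: "time": time; "q": joint angles; "qd": joint speeds; "joint_efforts": joint torques, N m; "ee_pos": TCP position; "tcp_rot": TCP orientation; "wrist_force": force on the tool from outside, world axes, zero at the start; "torque": the same for the moment, N m; "opening": finger opening in m.
Only numpy, scipy, OpenCV 4.12 (cv2) and the standard library are available. Lean on these libraries where they do the work, as an engineer would, in place of code of your own. Each camera call takes 0.05 s, during which the arm holds its last target.

### The job

The menu frame lies face down on the counter, its back panel held in by two brass turn buttons. Turn both buttons aside until they are clear of the panel, then lift the panel out by its handle and lay it down gently, flat with the handle up, in the middle of the cork mat. Leave the cup and the glass where they stand.

Things in the scene. Friction and masses are not known exactly. Their poses are not given: they have to be found in the camera images.
- frame: brown wooden menu frame, face down in a thin black rubber cradle fixed to the counter; 210 mm along its x, 260 mm along its y (cradle 226 x 276). Top of the wood 20 mm above the counter; opening 116 mm (x) by 156 mm (y) in its middle, with the panel's bed 12 mm above the counter. Origin: centre of the underside, on the counter; z up; +y is the end with the 'left' button.
- turn_left (a joint): left (+y end of the frame) turn button's hinge: 0 = the button points straight across at the middle of the panel, positive = counter-clockwise seen from above, stops at +-1.75 rad. Beyond about 1.25 rad either way the button lies along the frame's side bar, clear of the panel. Slight friction (1.5 N at the knob); it stays where it is left. Its pivot is at (x 0, y +100 mm) in the frame's axes.
- turn_right (a joint): right (-y end of the frame) turn button's hinge: 0 = the button points straight across at the middle of the panel, positive = counter-clockwise seen from above, stops at +-1.75 rad. Beyond about 1.25 rad either way the button lies along the frame's side bar, clear of the panel. Slight friction (1.5 N at the knob); it stays where it is left. Its pivot is at (x 0, y -100 mm) in the frame's axes.
- turn_left_knob (a point): middle of the upright red finger knob (14 mm across, 22 mm tall, from 28 to 50 mm above the counter) on the left turn button, 40 mm from its pivot. The button is a flat brass bar 59 x 18 x 6 mm (22 to 28 mm above the counter), rounded ends, pivoted near one end, its other end reaching 25 mm over the panel. The point turns with the button.
- turn_right_knob (a point): middle of the upright red finger knob (14 mm across, 22 mm tall, from 28 to 50 mm above the counter) on the right turn button, 40 mm from its pivot. The button is a flat brass bar 59 x 18 x 6 mm (22 to 28 mm above the counter), rounded ends, pivoted near one end, its other end reaching 25 mm over the panel. The point turns with the button.
- panel_grip (a point): middle of the black handle bar on the grey back panel, the point to grip. The bar is 14 mm thick (along the panel's x), 70 mm long (along y), 16 mm high. The point lies on the panel's centre line, 36 mm above its underside, 8 mm below the bar's top: 48 mm above the counter while the panel is seated. Axes are the panel's, z up.
- panel: the grey back panel: a loose plate 110 mm (x) by 150 mm (y) by 8 mm with a bridge handle across its middle, 0.13 to 0.25 kg. It lies in the frame's opening with 3 mm play all round, its axes along the frame's. Origin: centre of its underside.
- mat: flat cork mat, 170 mm (x) by 200 mm (y), 4 mm thick, fixed on the counter; origin at the centre of its underside, z up. Frame and mat lie side by side; which is on the left varies.
- cup: striped espresso cup with handle, 60x84x49 mm; bystander, stands loose; origin under its centre
- glass: clear glass upside down, 66 mm wide, 86 mm tall; bystander, stands loose; origin under its centre

How it is judged (in metres and radians):
On the way, in this order (a step that is already met when the one before it is completed fails the run):
1. both turn buttons are clear of the panel (more than 1.25 rad either way) while the panel still lies in the frame ((value of joint turn_left above 1.25 rad or value of joint turn_left below -1.25 rad) and (value of joint turn_right above 1.25 rad or value of joint turn_right below -1.25 rad) and z of panel_grip in the frame of frame below 0.053 m and horizontal distance between panel_grip and frame below 0.012 m), for 0.2 s.
2. the panel is lifted up out of the frame (z of panel_grip in the frame of frame above 0.075 m), for 0.1 s.
At the end, for the whole second after the job is handed in: Both turn buttons are still more than 1.25 rad from pointing across the panel; the panel lies flat (within 0.1 rad) and handle up on the cork mat, its centre within 40 mm of the mat's centre, at rest and released ((value of joint turn_left above 1.25 rad or value of joint turn_left below -1.25 rad) and (value of joint turn_right above 1.25 rad or value of joint turn_right below -1.25 rad) and horizontal distance between panel_grip and mat below 0.04 m and z of panel_grip in the frame of mat between 0.035 and 0.045 m and angle between panel_grip's own z axis and vertical below 0.1 rad and linear speed of panel below 0.03 m/s); the robot touches nothing.
It fails at once if the cup is pushed more than 30 mm away or tipped over (distance of cup from where it was at the start of the episode above 0.03 m or angle between cup's own z axis and vertical above 0.5 rad).
It fails at once if the glass is pushed more than 30 mm away or tipped over (distance of glass from where it was at the start of the episode above 0.03 m or angle between glass's own z axis and vertical above 0.5 rad).
It fails at once if the panel is dropped or thrown (faster than 0.7 m/s with no finger touching it) (linear speed of panel above 0.7 m/s and contact force between panel and the fingers below 0.05 N).
It also fails if it takes over 72 s, if anything falls off the work surface, if the arm or the gripper's body presses on something with over 40 N, if the wrist force passes 120 N, or if a joint passes its speed limit or range.

## Working session

There is one attempt and no reset: what is moved stays moved. The work goes in short steps, Python scripts to look and compute and a tool call to move; the robot and the scene stay as the last step left them, time stands still between calls to the robot, and variables do not carry over. Pictures are saved under pics/ and viewed, and the job is handed in when it is done.

Besides the shell and the picture viewer there is one more tool, called after "Request:" as name(argument=value, ...) on one line, values as JSON. drive_tool: Moves the arm, as the interface text tells. Its arguments: {"type":"object","properties":{"plan":{"type":"array","items":{"type":"array"}},"grip_force":{"type":"number"}},"required":["plan"]}

```bash
mkdir -p pics; python3 - <<'E'
from workcell import monitor, eyes, job
import cv2,numpy as np
print(monitor.get_obs())
for n in ["top","side"]:
    p,d=eyes.camera(n); cv2.imwrite(f"pics/{n}0.png",p[:,:,::-1]); np.savez(f"{n}0.npz",p=p,d=d)
    print(n,eyes.camera_params(n))
E
```

```text
{'time': 0.0, 'q': array([-6.90426397e+01,  5.01061153e+00,  1.00320755e+01,  9.50985919e+01,
       -5.85524433e-04,  9.00003838e+01]), 'qd': array([-0.04257705,  0.03812681, -0.02546295, -0.06709226,  0.09014312,
       -0.0544851 ]), 'joint_efforts': array([ 3.64684231e-03, -5.20386600e+01,  4.64808333e+01,  1.62866019e-02,
        1.98004250e-04,  1.29292511e-05]), 'ee_pos': array([ 0.19664343, -0.51342287,  0.25256643]), 'tcp_rot': array([-1.79922872e+02,  5.86040594e-04,  2.09569773e+01]), 'wrist_force': array([ 0.17518288, -0.90251214, -1.00955264]), 'torque': array([ 0.03129597, -0.04793189,  0.0119644 ]), 'opening': 0.08546645288132992}
top {'fx': 486.7804348714541, 'fy': 486.7804348714541, 'cx': 276.05595090887186, 'cy': 216.07680742260308, 'extrinsics': array([[-0.01239024, -0.99976154,  0.01798182, -0.00583034],
       [-0.98149121,  0.00872292, -0.19130843,  0.50707854],
       [ 0.19110596, -0.02001936, -0.98136524,  1.46322867],
       [ 0.        ,  0.        ,  0.        ,  1.        ]])}
side {'fx': 542.5777995014556, 'fy': 542.5777995014556, 'cx': 278.2504763027623, 'cy': 212.4845438344849, 'extrinsics': array([[ 0.87505962, -0.48352244,  0.02183391, -0.43951385],
       [-0.31032321, -0.59508606, -0.74133129,  0.2062768 ],
       [ 0.37144337,  0.64193351, -0.67078402,  1.56404593],
       [ 0.        ,  0.        ,  0.        ,  1.        ]])}
```

View pics/top0.png

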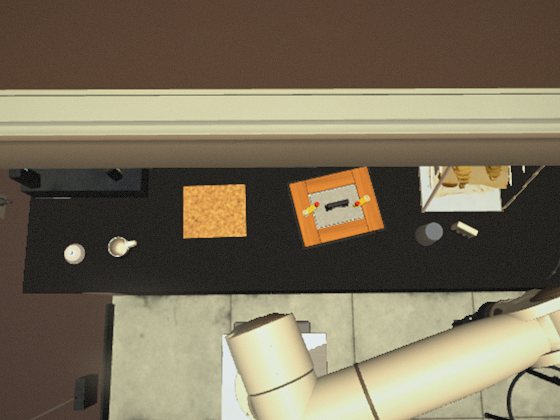

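View pics/side0.png

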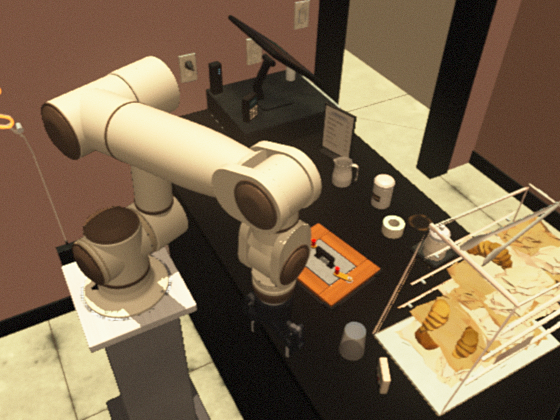

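The top view shows the mat at about (215,211), the frame at about (336,206) with red knobs near (317,205) and (359,205), the cup at (119,246) and the glass at (429,233). Now I'll measure them.

```bash
cat > h.py <<'E'
import cv2,numpy as np
from workcell import monitor, eyes, job
def ray(P,u,v,z):
    E=P["extrinsics"];R=E[:3,:3];t=E[:3,3];c=-R.T@t
    d=R.T@np.array([(u-P["cx"])/P["fx"],(v-P["cy"])/P["fy"],1]); return c+d*(z-c[2])/d[2]
def comps(m,minA=4):
    n,l,s,c=cv2.connectedComponentsWithStats(m.astype(np.uint8)); 
    return [(s[i,4],c[i],l==i) for i in range(1,n) if s[i,4]>=minA]
E
python3 - <<'E'
from h import *
P=eyes.camera_params("top");f=np.load("top0.npz");p=f["p"];d=f["d"]
hsv=cv2.cvtColor(p,cv2.COLOR_RGB2HSV);H,S,V=[hsv[...,i].astype(int) for i in range(3)]
roi=np.zeros(H.shape,bool);roi[165:252,280:395]=1
for a,c,_ in comps(roi&((H<6)|(H>172))&(S>190)&(V>120)): print("red",a,c,ray(P,*c,.045))
for a,c,_ in comps(roi&(H>19)&(H<35)&(S>120)&(V>120)): print("yel",a,c,ray(P,*c,.028))
m=roi&(H>4)&(H<19)&(S>120)&(V>80)
for a,c,l in comps(m,300):
    r=cv2.minAreaRect(np.argwhere(l)[:,::-1].astype(np.float32)); b=cv2.boxPoints(r)
    W=np.array([ray(P,*q,.02) for q in b]); print("frame",a,c,W.round(4).tolist(),W.mean(0),np.linalg.norm(W-np.roll(W,1,0),axis=1))
roi2=np.zeros(H.shape,bool);roi2[170:250,170:260]=1
for a,c,l in comps(roi2&(H>4)&(H<25)&(S>80)&(V>80),300):
    r=cv2.minAreaRect(np.argwhere(l)[:,::-1].astype(np.float32)); b=cv2.boxPoints(r)
    W=np.array([ray(P,*q,.004) for q in b]); print("mat",a,c,W.round(4).tolist(),W.mean(0),np.linalg.norm(W-np.roll(W,1,0),axis=1))
for n,q in [("cup",(119,246)),("glass",(429,233))]: print(n,ray(P,*q,.05))
cv2.imwrite("pics/crop0.png",cv2.resize(p[160:255,280:395],None,fx=6,fy=6,interpolation=cv2.INTER_CUBIC)[:,:,::-1])
E
```

```text
red 12 [316.25       203.58333333] [ 0.54655597 -0.13785253  0.045     ]
red 10 [356.8 203.1] [ 0.54703771 -0.26547059  0.045     ]
yel 67 [361.82089552 200.94029851] [ 0.55769407 -0.28505032  0.028     ]
yel 70 [310.7        208.78571429] [ 0.53360659 -0.12158016  0.028     ]
frame 3420 [335.69502924 206.07339181] [[0.6191, -0.0519, 0.02], [0.6825, -0.3137, 0.02], [0.4716, -0.3529, 0.02], [0.412, -0.0971, 0.02]] [ 0.54631532 -0.20391304  0.02      ] [0.21193338 0.26938692 0.21448815 0.26260814]
mat 3340 [214.0997006  210.85688623] [[0.6203, 0.2914, 0.004], [0.624, 0.0872, 0.004], [0.4504, 0.0831, 0.004], [0.4473, 0.283, 0.004]] [0.53547721 0.18617899 0.004     ] [0.17320145 0.20419584 0.17364127 0.19992701]
cup [0.41807744 0.46901721 0.05      ]
glass [ 0.44910998 -0.48495075  0.05      ]
```

View pics/crop0.png

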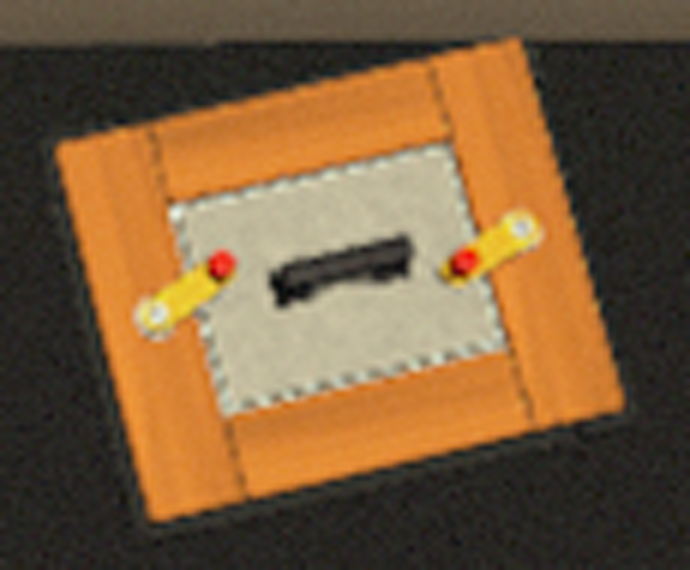

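```bash
python3 - <<'E'
from h import *
P=eyes.camera_params("top");f=np.load("top0.npz");p=f["p"]
L=ray(P,155/6+280,316/6+160,.028);R=ray(P,521/6+280,228/6+160,.028)
print("piv",L,R,np.linalg.norm(L-R),(L+R)/2,"yaw",np.degrees(np.arctan2(-(L-R)[0],(L-R)[1])))
kl=ray(P,221/6+280,265/6+160,.047);kr=ray(P,464/6+280,261/6+160,.047)
print(kl,kr,np.linalg.norm((kl-L)[:2]),np.linalg.norm((kr-R)[:2]))
q=[(57,147),(520,38),(625,410),(150,522)]
W=np.array([ray(P,a/6+280,b/6+160,.02) for a,b in q]);print(W,W.mean(0),np.linalg.norm(W-np.roll(W,1,0),axis=1))
h=ray(P,342/6+280,267/6+160,.053);print("handle",h)
print(eyes.camera_params("wrist"))
E
```

```text
piv [ 0.52121637 -0.1058608   0.028     ] [ 0.56715559 -0.30151043  0.028     ] 0.20097061636422237 [ 0.54418598 -0.20368562  0.028     ] yaw 13.213881680091916
[ 0.54422949 -0.13941809  0.047     ] [ 0.54529705 -0.26670938  0.047     ] 0.04069023625633161 0.04109633412154526
[[ 0.61550164 -0.05625989  0.02      ]
 [ 0.67436865 -0.30775195  0.02      ]
 [ 0.47008107 -0.35351736  0.02      ]
 [ 0.41316537 -0.10126628  0.02      ]] [ 0.54327918 -0.20469887  0.02      ] [0.2072813  0.25828973 0.20935111 0.25859235]
handle [ 0.54131671 -0.20177157  0.053     ]
{'fx': 319.499526032497, 'fy': 319.499526032497, 'cx': 281.129838126563, 'cy': 203.3919928436325, 'mount': array([[-6.03046954e-04, -9.49030491e-01, -3.15183697e-01,
         8.09522885e-02],
       [ 9.99999641e-01, -3.84891343e-04, -7.54395356e-04,
        -2.03244045e-03],
       [ 5.94632719e-04, -3.15184039e-01,  9.49030383e-01,
        -1.21325382e-01],
       [ 0.00000000e+00,  0.00000000e+00,  0.00000000e+00,
         1.00000000e+00]])}
```

The checks agree: the pivots are 201 mm apart (200 given), each knob is 41 mm from its pivot (40 given), and the frame centre is (0.544,-0.204) at yaw 13.2°. I'll move over the right knob while turning the tool.

Request:
drive_tool(plan=[[0.3,[0.043,0.031,0],10],[0.3,[0.043,0.031,0],10],[0.3,[0.043,0.031,0],10],[0.3,[0.043,0.031,0],10],[0.3,[0.043,0.031,0],10],[0.3,[0.043,0.031,-0.02],10],[0.3,[0.043,0.031,-0.02],10],[0.3,[0.043,0.03,-0.02],10],[0.3,[0,0,-0.02],10],[0.3,[0,0,0],10]], grip_force=30)

```text
time: 1.35
ee_pos: [0.5404, -0.2654, 0.1705]
tcp_rot: [-179.9, -0.2, 121.4]
wrist_force: [0.1, 0.3, -0.5]
opening: 0.0256
```

```bash
python3 - <<'E'
from h import *
o=monitor.get_obs();print({k:np.round(o[k],3) for k in ("time","q","ee_pos","tcp_rot","opening","wrist_force")})
p,d=eyes.camera("wrist");cv2.imwrite("pics/w1.png",p[:,:,::-1])
E
```

```text
{'time': np.float64(1.35), 'q': array([-2.6156e+01,  1.1512e+01,  8.2090e+00,  8.6942e+01, -2.0000e-03,
        3.2467e+01]), 'ee_pos': array([ 0.54 , -0.265,  0.17 ]), 'tcp_rot': array([-179.867,   -0.207,  121.377]), 'opening': np.float64(0.026), 'wrist_force': array([ 0.129,  0.338, -0.477])}
```

View pics/w1.png

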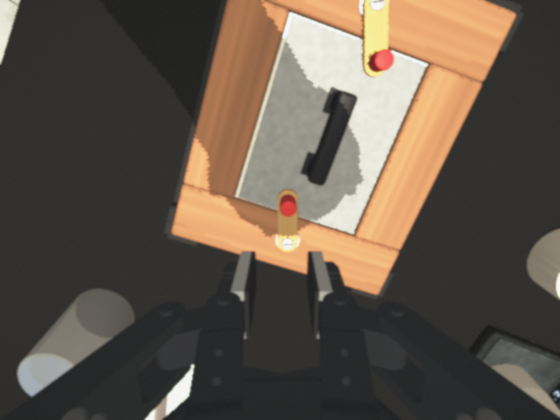

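The wrist view shows the right knob at (288,203), its pivot at (288,243), the left knob at (383,60) and its pivot at (376,3). The handle runs from (343,95) to (318,180). I'll cross-check these against the top view.

```bash
cat >> h.py <<'E'
from scipy.spatial.transform import Rotation as Ro
def wray(o,u,v,z):
    P=eyes.camera_params("wrist");T=np.eye(4);T[:3,:3]=Ro.from_euler("xyz",o["tcp_rot"],degrees=True).as_matrix();T[:3,3]=o["ee_pos"]
    M=T@P["mount"];c=M[:3,3];d=M[:3,:3]@np.array([(u-P["cx"])/P["fx"],(v-P["cy"])/P["fy"],1]);return c+d*(z-c[2])/d[2]
E
python3 - <<'E'
from h import *
o=monitor.get_obs()
for n,u,v,z in [("kr",288,206,.048),("pr",288,243,.028),("kl",383,60,.05),("pl",376,3,.028),("h1",347,97,.056),("h2",317,180,.056)]: print(n,wray(o,u,v,z).round(4))
E
```

```text
kr [ 0.5454 -0.2629  0.048 ]
pr [ 0.5683 -0.2986  0.028 ]
kl [ 0.5441 -0.1364  0.05  ]
pl [ 0.5209 -0.1036  0.028 ]
h1 [ 0.536  -0.1703  0.056 ]
h2 [ 0.5515 -0.2313  0.056 ]
```

The two views agree within 3 mm. I'll descend so the fingers straddle the right knob.

Request:
drive_tool(plan=[[0.3,[0.005,0,-0.03],0.5],[0.3,[0,0,-0.03],0],[0.3,[0,0,-0.03],0],[0.3,[0,0,-0.025],0],[0.3,[0,0,0],0]])

```text
time: 2.02
ee_pos: [0.5445, -0.2661, 0.0563]
tcp_rot: [-179.9, -0.2, 121.3]
wrist_force: [0.0, 1.0, -0.2]
opening: 0.0254
```

Request:
drive_tool(plan=[[0.3,[-0.0053,-0.004,0],9.25],[0.3,[-0.0046,-0.0047,0],9.25],[0.3,[-0.0038,-0.0054,0],9.25],[0.3,[-0.0029,-0.006,0],9.25],[0.3,[-0.0018,-0.0064,0],9.25],[0.3,[-0.0009,-0.0065,0],9.25],[0.3,[0.0003,-0.0066,0],9.25],[0.3,[0.0013,-0.0065,0],9.25],[0.3,[0,0,0],0]])

```text
time: 3.15
ee_pos: [0.5285, -0.3133, 0.0597]
tcp_rot: [-179.9, 0.1, -164.7]
wrist_force: [-0.5, 0.9, 0.2]
opening: 0.026
```

Request:
drive_tool(plan=[[0.3,[0,0,0.02],0],[0.3,[0,0,0.03],0],[0.3,[0,0,0.04],0],[0.3,[0,0,0.03],0],[0.3,[0,0,0],0]])

```text
time: 3.78
ee_pos: [0.5291, -0.3131, 0.1831]
tcp_rot: [-179.7, 0.2, -164.7]
wrist_force: [0.2, -0.5, -0.7]
opening: 0.0256
```

```bash
python3 - <<'E'
from h import *
o=monitor.get_obs();print({k:np.round(o[k],3) for k in ("time","q","ee_pos","tcp_rot","opening","wrist_force")})
p,d=eyes.camera("wrist");cv2.imwrite("pics/w2.png",p[:,:,::-1])
E
```

```text
{'time': np.float64(3.775), 'q': array([-3.0618e+01,  1.2732e+01,  1.1024e+01,  8.7930e+01, -4.0000e-03,
       -4.5924e+01]), 'ee_pos': array([ 0.529, -0.313,  0.183]), 'tcp_rot': array([-179.737,    0.25 , -164.694]), 'opening': np.float64(0.026), 'wrist_force': array([ 0.224, -0.494, -0.653])}
```

View pics/w2.png

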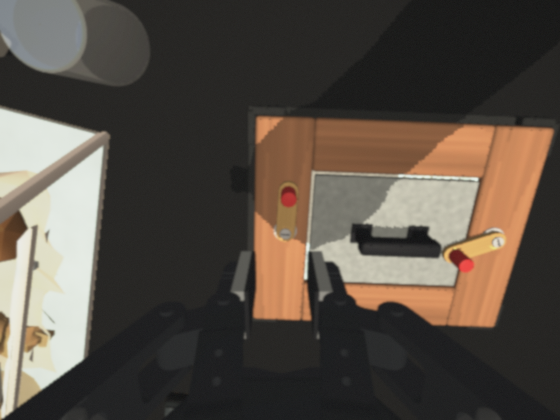

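The right button now lies along the frame's bar, with its knob at (289,195) above its pivot at (285,234). Next is the left knob.

Request:
drive_tool(plan=[[0.3,[0.003,0.035,0],-10.1],[0.3,[0.003,0.035,0],-10.1],[0.3,[0.003,0.035,0],-10.1],[0.3,[0.003,0.035,0],-10.1],[0.3,[0.003,0.035,0],-10.1],[0.3,[0,0,-0.03],-10.1],[0.3,[0,0,-0.03],-10.1],[0.3,[0,0,0],0]])

```text
time: 4.82
ee_pos: [0.5413, -0.1371, 0.1157]
tcp_rot: [-179.8, -0.2, 124.8]
wrist_force: [-0.3, -0.3, -0.5]
opening: 0.0261
```

```bash
python3 - <<'E'
from h import *
o=monitor.get_obs();print({k:np.round(o[k],3) for k in ("time","q","ee_pos","tcp_rot","opening","wrist_force")})
p,d=eyes.camera("wrist");cv2.imwrite("pics/w3.png",p[:,:,::-1])
E
```

```text
{'time': np.float64(4.825), 'q': array([-1.4211e+01,  5.9240e+00, -4.1140e+00,  8.0259e+01, -2.0000e-03,
        4.1019e+01]), 'ee_pos': array([ 0.541, -0.137,  0.116]), 'tcp_rot': array([-179.805,   -0.222,  124.77 ]), 'opening': np.float64(0.026), 'wrist_force': array([-0.316, -0.288, -0.514])}
```

View pics/w3.png

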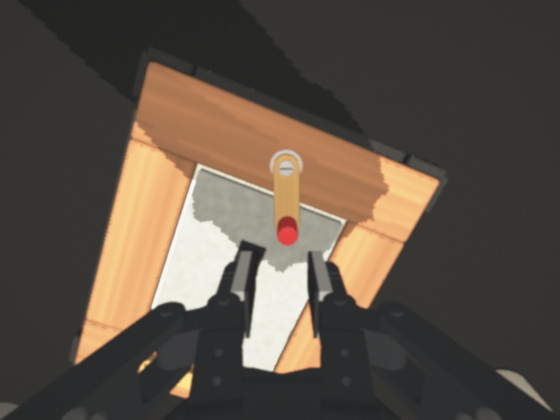

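The left knob at (288,230) and its pivot at (286,166) line up with the jaws' centre line.

```bash
python3 - <<'E'
from h import *
o=monitor.get_obs()
for n,u,v,z in [("kl",288,231,.05),("pl",286,168,.028)]: print(n,wray(o,u,v,z).round(4))
E
```

```text
kl [ 0.5449 -0.1332  0.05  ]
pl [ 0.5231 -0.104   0.028 ]
```

Request:
drive_tool(plan=[[0.3,[0.003,-0.001,-0.03],0],[0.3,[0,0,-0.029],0],[0.3,[0,0,0],0]])

```text
time: 5.25
ee_pos: [0.5453, -0.1387, 0.0587]
tcp_rot: [-179.9, -0.1, 124.9]
wrist_force: [-0.0, -0.9, 0.5]
opening: 0.0254
```

Request:
drive_tool(plan=[[0.3,[0.0051,0.0041,-0.002],9.1],[0.3,[0.0043,0.0049,0],9.1],[0.3,[0.0035,0.0054,0],9.1],[0.3,[0.0026,0.006,0],9.1],[0.3,[0.0017,0.0063,0],9.1],[0.3,[0.0006,0.0065,0],9.1],[0.3,[-0.0004,0.0064,0],9.1],[0.3,[-0.0015,0.0064,0],9.1],[0.3,[0,0,0],0]])

```text
time: 6.38
ee_pos: [0.5629, -0.0927, 0.0596]
tcp_rot: [-179.9, 0.1, -162.4]
wrist_force: [0.3, -0.5, -0.0]
opening: 0.0255
```

Request:
drive_tool(plan=[[0.3,[0,0,0.02],0],[0.3,[0,0,0.03],0],[0.3,[0,0,0.04],0],[0.3,[0,-0.03,0.03],0],[0.3,[0,-0.03,0],0],[0.3,[0,0,0],0]])

```text
time: 7.12
ee_pos: [0.5621, -0.1545, 0.1788]
tcp_rot: [-179.9, 0.1, -162.7]
wrist_force: [-0.9, 0.5, 0.6]
opening: 0.0257
```

```bash
python3 - <<'E'
from h import *
o=monitor.get_obs();print({k:np.round(o[k],3) for k in ("time","q","ee_pos","tcp_rot","opening","wrist_force")})
p,d=eyes.camera("wrist");cv2.imwrite("pics/w4.png",p[:,:,::-1])
E
```

```text
{'time': np.float64(7.125), 'q': array([-1.5365e+01,  8.5260e+00,  5.7200e+00,  8.7086e+01, -8.0000e-03,
       -3.2632e+01]), 'ee_pos': array([ 0.562, -0.155,  0.179]), 'tcp_rot': array([-1.79935e+02,  8.70000e-02, -1.62732e+02]), 'opening': np.float64(0.026), 'wrist_force': array([-0.918,  0.527,  0.634])}
```

View pics/w4.png

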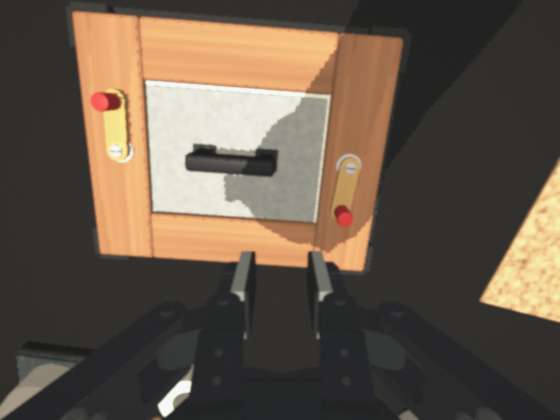

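Both buttons lie along the side bars: right knob (99,101) and pivot (117,151), left knob (344,217) and pivot (349,166). The handle runs from (188,160) to (275,167). I'll check the angles and the handle's centre.

```bash
python3 - <<'E'
from h import *
o=monitor.get_obs()
g=lambda u,v,z:wray(o,u,v,z)
pr,pl=g(117,151,.028),g(349,166,.028)
kr,kl=g(101,101,.05),g(343,219,.05)
for n,p,k,q in [("R",pr,kr,pl),("L",pl,kl,pr)]:
    a=(k-p)[:2];b=(q-p)[:2];print(n,p.round(4),k.round(4),np.linalg.norm(a),np.degrees(np.arctan2(b[0]*a[1]-b[1]*a[0],a@b)))
print("yaw",np.degrees(np.arctan2(-(pl-pr)[0],(pl-pr)[1])),(pl+pr)/2)
h=[g(187,158,.056),g(276,165,.056)];print(h,np.linalg.norm(h[0]-h[1]),sum(h)/2,np.degrees(np.arctan2(-(h[1]-h[0])[0],(h[1]-h[0])[1])))
E
```

```text
R [ 0.5667 -0.2958  0.028 ] [ 0.5262 -0.3027  0.05  ] 0.04107595162576884 86.12435072485071
L [ 0.5202 -0.103   0.028 ] [ 0.5608 -0.0974  0.05  ] 0.040974942246486575 84.27197552354141
yaw 13.562920942162767 [ 0.54347694 -0.19936305  0.028     ]
[array([ 0.5475634 , -0.23137659,  0.056     ]), array([ 0.53246796, -0.16460752,  0.056     ])] 0.06845422960572775 [ 0.54001568 -0.19799206  0.056     ] 12.739501419017904
```

The buttons are at about 86° and 84°, past the 72° needed. I'll turn and move over the handle.

Request:
drive_tool(plan=[[0.5,[-0.004,-0.01,0],-10.5],[0.5,[-0.004,-0.01,0],-10.5],[0.5,[-0.004,-0.01,0],-10.5],[0.5,[-0.004,-0.01,0],-10.5],[0.5,[-0.004,-0.007,0],-10.5],[0.5,[0,0,0],-10.5],[0.5,[0,0,-0.02],-10.5],[0.5,[0,0,-0.02],-10.5],[0.5,[0,0,0],-10.2],[0.5,[0,0,0],0]])

```text
time: 8.43
ee_pos: [0.5419, -0.1989, 0.1374]
tcp_rot: [-180.0, -0.0, 103.4]
wrist_force: [0.4, -0.1, -0.3]
opening: 0.0428
```

```bash
python3 - <<'E'
from h import *
o=monitor.get_obs();print({k:np.round(o[k],3) for k in ("time","q","ee_pos","tcp_rot","opening","wrist_force")})
p,d=eyes.camera("wrist");cv2.imwrite("pics/w5.png",p[:,:,::-1])
E
```

```text
{'time': np.float64(8.425), 'q': array([-2.0162e+01,  7.9780e+00,  5.4500e-01,  8.2585e+01,  1.2000e-02,
        5.6437e+01]), 'ee_pos': array([ 0.542, -0.199,  0.137]), 'tcp_rot': array([-1.79992e+02, -2.00000e-02,  1.03401e+02]), 'opening': np.float64(0.043), 'wrist_force': array([ 0.415, -0.089, -0.253])}
```

View pics/w5.png

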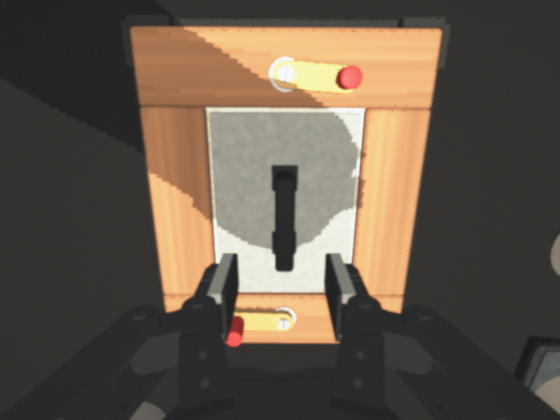

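The handle, at column 285, is centred between the fingers and aligned with the panel. I'll descend and grip.

Request:
drive_tool(plan=[[0.5,[0,-0.002,-0.03],0],[0.5,[0,0,-0.03],0],[0.5,[0,0,-0.017],0],[0.5,[0,0,-0.01],0],[0.5,[0,0,0],0],[0.0,[0,0,0],0],[0.0,[0,0,0],0],[0.0,[0,0,0],0],[0.0,[0,0,0],0]], grip_force=40)

```text
time: 9.6
ee_pos: [0.5427, -0.2019, 0.0515]
tcp_rot: [179.9, 0.1, 103.4]
wrist_force: [-0.1, 0.5, 7.7]
opening: 0.0132
```

Request:
drive_tool(plan=[[0.0,[0,0,0.005],0],[0.0,[0,0,0.01],0],[0.0,[0,0,0.015],0],[0.0,[0,0,0.02],0],[0.0,[0,0,0.025],0],[0.0,[0,0,0.025],0],[0.0,[0,0,0],0]])

```text
time: 10.48
ee_pos: [0.5428, -0.2021, 0.153]
tcp_rot: [179.8, 0.1, 103.4]
wrist_force: [-0.4, -1.1, -3.2]
opening: 0.0134
```

```bash
python3 - <<'E'
from h import *
p,d=eyes.camera("wrist");cv2.imwrite("pics/w6.png",p[:,:,::-1])
E
```

```text
(no output)
```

View pics/w6.png

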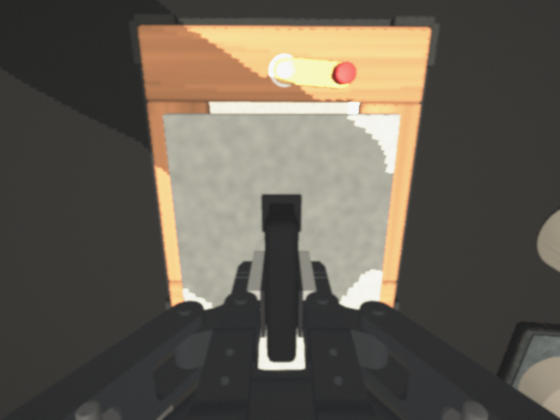

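The panel is held level and clear of the frame. I'll carry it to the mat.

Request:
drive_tool(plan=[[0,[0,0.015,0],0],[0,[-0.001,0.03,0],-1],[0,[-0.001,0.045,0],-2],[0,[-0.001,0.05,0],-2],[0,[-0.001,0.055,0],-2],[0,[-0.001,0.055,0],-2],[0,[-0.001,0.05,0],-2],[0,[-0.001,0.045,0],-1],[0,[-0.001,0.03,0],0],[0,[0,0.014,0],0]])

```text
time: 11.78
ee_pos: [0.5327, 0.1893, 0.1491]
tcp_rot: [-179.9, 0.0, 91.5]
wrist_force: [0.2, -0.4, -2.7]
opening: 0.0131
```

Request:
drive_tool(plan=[[0,[0,0,0],0],[0,[0,0,0],0]])

```text
time: 12.02
ee_pos: [0.5338, 0.1865, 0.15]
tcp_rot: [-180.0, 0.0, 91.3]
wrist_force: [-1.0, -0.9, -1.3]
opening: 0.0136
```

```bash
python3 - <<'E'
from h import *
p,d=eyes.camera("wrist");cv2.imwrite("pics/w7.png",p[:,:,::-1])
p,d=eyes.camera("top");cv2.imwrite("pics/t7.png",p[:,:,::-1])
E
```

```text
(no output)
```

View pics/w7.png

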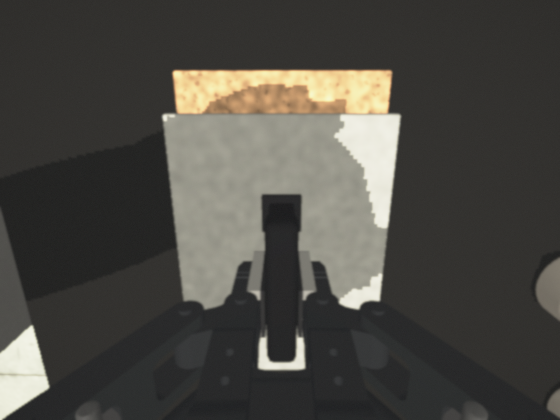

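View pics/t7.png

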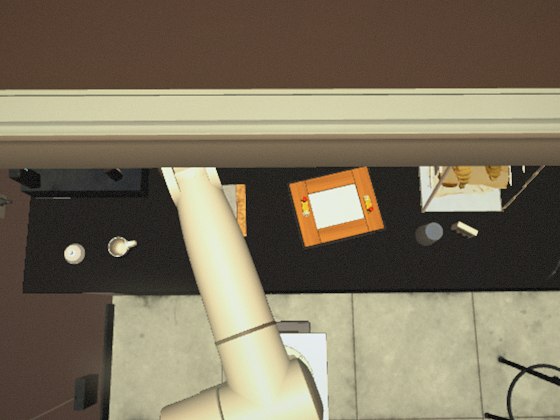

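The wrist view shows the panel level over the mat. The mat's far corners are at (174,71) and (392,71), so I'll check its centre from them.

```bash
python3 - <<'E'
from h import *
o=monitor.get_obs()
a,b=wray(o,174,71,.004),wray(o,392,71,.004);print(a,b,np.linalg.norm(a-b)); m=(a+b)/2; d=(b-a)/np.linalg.norm(b-a); n=np.array([-d[1],d[0]]); 
print(m, m[:2]+.1*n, m[:2]-.1*n)
E
```

```text
[0.44783162 0.286823   0.004     ] [0.61689413 0.29050764 0.004     ] 0.16910265631837357
[0.53236287 0.28866532 0.004     ] [0.53018394 0.38864158] [0.53454181 0.18868906]
```

Request:
drive_tool(plan=[[0,[0,0,-0.02],0],[0,[0,0,-0.03],0],[0,[0,0,-0.025],0],[0,[0,0,-0.015],0],[0,[0,0,-0.008],0],[0,[0,0,-0.004],0],[0,[0,0,0],0]])

```text
time: 13.0
ee_pos: [0.5342, 0.1873, 0.0487]
tcp_rot: [180.0, -0.0, 91.4]
wrist_force: [0.7, -0.5, -2.1]
opening: 0.0136
```

The mat centre comes out at (0.5345,0.1887), and the TCP is within 2 mm of it. I'll ease the panel down until it touches.

Request:
drive_tool(plan=[[0,[0,0,-0.002],0],[0,[0,0,-0.002],0],[0,[0,0,-0.001],0],[0,[0,0,0],0]])

```text
time: 13.5
ee_pos: [0.5339, 0.1873, 0.0435]
tcp_rot: [180.0, -0.0, 91.4]
wrist_force: [-0.9, 0.5, 0.2]
opening: 0.0136
```

Request:
drive_tool(plan=[[0,[0,0,-0.001],0],[0,[0,0,0],0],[0.2,[0,0,0],0],[0.35,[0,0,0],0],[0.5,[0,0,0],0],[0.5,[0,0,0],0],[0.5,[0,0,0],0]])

```text
time: 14.38
ee_pos: [0.5339, 0.1873, 0.0422]
tcp_rot: [-180.0, 0.0, 91.4]
wrist_force: [0.1, -0.6, -0.6]
opening: 0.0426
```

Request:
drive_tool(plan=[[0.5,[0,0,0.01],0],[0.5,[0,0,0.03],0],[0.5,[0,0,0.04],0],[0.5,[0,0,0.04],0],[0.5,[0,0,0.03],0],[0.5,[-0.05,-0.02,0],0],[0.5,[-0.05,-0.02,0],0],[0.5,[-0.05,-0.02,0],0],[0.5,[0,0,0],0]])

```text
time: 15.5
ee_pos: [0.3817, 0.1264, 0.1938]
tcp_rot: [179.9, -0.0, 91.3]
wrist_force: [-0.8, 0.5, -0.4]
opening: 0.0425
```

```bash
python3 - <<'E'
from h import *
p,d=eyes.camera("wrist");cv2.imwrite("pics/w8.png",p[:,:,::-1])
p,d=eyes.camera("top");cv2.imwrite("pics/t8.png",cv2.resize(p[160:300,80:480],None,fx=2,fy=2)[:,:,::-1])
E
```

```text
(no output)
```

View pics/w8.png

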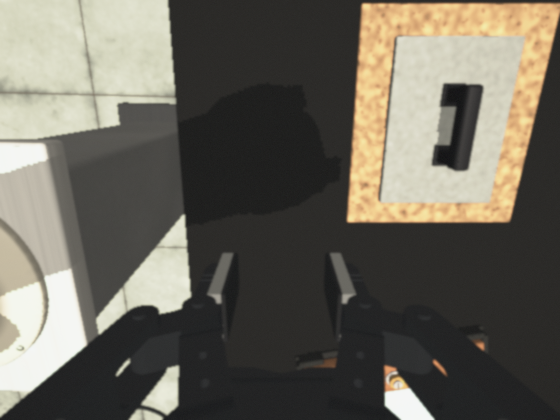

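View pics/t8.png

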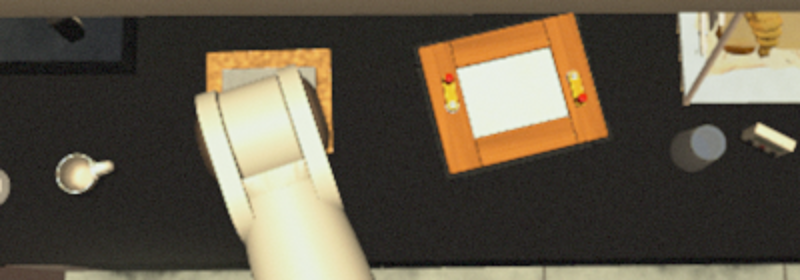

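The panel lies flat, handle up, centred on the mat (wrist view, panel about (453,120)). In the top view both buttons are clear, and the cup and glass are where they were. I'm handing the job in.

```bash
python3 -c "
from workcell import job; print(job.job_done())"
```

```text
the job is handed in; nothing more can be done
None
```

I turned both buttons aside, lifted the panel out by its handle, laid it on the cork mat and handed the job in at about 15.6 s of the 72 s allowed. The hand-in gives no verdict.

- **Buttons:** before the lift, the wrist camera put them at about 86° (right) and 84° (left); more than 72° was needed. The last top view still shows both along the side bars.
- **Panel:** I released it with the gripper within about 2 mm of the mat's measured centre. The last wrist view shows it flat and handle up with cork visible all round. I did not re-measure its position after release.
- **Cup and glass:** both look unmoved in the last top view; I judged this by eye.
- **Arm:** the gripper is open and clear of everything, with about zero force at the wrist.
- **Disagreements:** the top and wrist cameras differed by about 3 to 6 mm in y. I used values in between, which was well within the tolerances. The wrist also read a brief 7.7 N upward as the jaws closed on the handle, far below the limits.

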